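Sort sharp from worn sanding blocks by their drag

ROBOT

A 7-joint arm with a two-finger parallel gripper is mounted at the origin on a cart in front of the work surface, level with it; the furniture and walls round the work are solid. World frame = base frame: x ahead of the robot, y to its left, z up, the work surface at z = 0. Lengths are in m, angles in rad, forces in N, time in s.
With the tool pointing down it reaches from about 0.425 to 0.925 m from the base axis. Payload 6.8 kg.
Tool frame: the origin (TCP) lies where the fingers leave the gripper's body, on its centre line; the fingertips stand 73 mm ahead of it and the grasp point (between the pads) lies 54 mm ahead of it; z points along the fingers, y is the line along which they close (so a half turn about z gives the same grasp; the last joint's range is limited). The gripper opens to 85 mm and grips with 20 to 120 N. Pads are 22 mm wide; open, the fingers measure 114 mm over their backs; the gripper's body (76 mm by 85 mm) begins 54 mm behind the grasp point. The pads swing forward as they close: fully open they stand 13 mm farther back than shut.
Start: joints at [-0.108, 0.477, 0.022, 1.555, -0.011, 1.109, -0.083], TCP at [0.675, 0, 0.304] pointing down, gripper open.
Joint ranges: [-2.96, 2.96], [-0.34, 2.1], [-1.41, 1.46], [0.24, 2.44], [-1.37, 4.51], [0.17, 1.92], [-2.96, 2.96]. Speed limits (rad/s): [2.39, 2.39, 3.14, 3.14, 3.14, 3.14, 3.14].

INTERFACE

Orientations are given as a rotation vector (axis times angle).
In Python, from bench import r gives the robot as it stands.
- The arm moves only by the shell command python3 drive.py 'ROWS' [OPENING] [FORCE]. ROWS is a JSON list of rows, 1 to 5 of them, each an object with the fields sx, sy, sz (the shift in parts of the range, where 1.0 means 250 mm), drx, dry, drz (a rotation vector in a scale on which 1.0 is pi rad); a field left out counts as zero; each row is the pose to reach, as a shift and turn from the pose commanded when the command began, along the tool's axes at that moment; what a row does not reach only later rows make up. A row lasts 1/10 s, in which the tool goes at most 0.05 m and 0.15 rad, less where a joint would pass 70% of its speed; a pose out of reach is approached as far as the arm can. OPENING is the finger opening in m, set as the command begins (- or left out keeps the last). The fingers move at their own pace and stop on an object; FORCE is the grip in N (left out, the last holds). Time passes only in rows, so rows that do not move let the fingers close. It prints the time, the measured TCP pose, the force, the opening and the grip force at its end. Shift and turn numbers lie between -1 and 1, and a call with a number outside is refused. Input that does not fit is refused with a message, and nothing moves.
- r.get_obs(): the state, without advancing time (a new reading comes with each control period).
- r.grab_frame(name): name is "scene" or "side" or "wrist"; returns (picture, depth): 420x560x3 uint8, blue, green, red; 420x560 float32, m along the optical axis (not along the pixel's ray), 0 where there is no reading.
- r.camera_info(name): a dict with "camera_matrix" (3x3 intrinsics, pixels), "R" (3x3) and "t" (3): a world point X has camera coordinates R X + t. Camera axes: x right, y down, z forward; pixel columns grow to the right and rows downward; lengths in m; the calibration is good to about 2 mm. The wrist camera is an equidistant fisheye: a pixel r from the principal point sees the ray r / f radians off the axis. A picture is of the moment at which its call begins: read the wrist's pose just before it. camera_info takes no time and is no camera call; for the wrist camera it gives the pose at the moment of the call.
- r.hand_in(): hands the job in; it is judged then, once.
The state is a dict: "clock": time; "joints": joint angles; "qvel": joint speeds; "tau": joint torques, N m; "tcp_pos": TCP position; "orientation": TCP orientation; "contact_force": force on the tool from outside, world axes, zero at the start; "moment": the same for the moment, N m; "grip_width": finger opening in m; "gripper_force": force on a finger pad.
Only numpy, scipy, OpenCV 4.12 (cv2) and the standard library are available. Lean on these libraries where they do the work, as an engineer would, in place of code of your own. Each camera call takes 0.05 s, during which the arm holds its last target. There are 200 camera calls.

TASK

Three sanding blocks that look alike lie grit down on the steel plate; some still bite, some have worn smooth. One at a time, slide a block across the plate under a light press to feel its drag and put it away before sliding the next: a block that bites goes flat into an empty bed of the plywood rack, a block that just glides goes flat on the floor of the red tray, to be papered again. Keep them right side up, and do not shift or tip the glue bottle, the nail jar or the tape measure.

Things in the scene. Friction and masses are not known exactly. Their poses are not given: they have to be found in the camera images.
- block_1: Black sanding block, 64 (its x) x 108 (its y) x 37 mm high, 0.15-0.31 kg; above the lowest 3 mm it is 62 mm wide, sides upright. Origin: centre of the underside, z up. Starts grit down, long side nearly along the plate's x. All look alike; on the plate a sharp one drags with 0.7-1.1, a worn one with 0.16-0.24 times the force pressing it down. Some are sharp, some worn.
- block_2: Black sanding block, 64 (its x) x 108 (its y) x 37 mm high, 0.15-0.31 kg; above the lowest 3 mm it is 62 mm wide, sides upright. Origin: centre of the underside, z up. Starts grit down, long side nearly along the plate's x. All look alike; on the plate a sharp one drags with 0.7-1.1, a worn one with 0.16-0.24 times the force pressing it down. Some are sharp, some worn.
- block_3: Black sanding block, 64 (its x) x 108 (its y) x 37 mm high, 0.15-0.31 kg; above the lowest 3 mm it is 62 mm wide, sides upright. Origin: centre of the underside, z up. Starts grit down, long side nearly along the plate's x. All look alike; on the plate a sharp one drags with 0.7-1.1, a worn one with 0.16-0.24 times the force pressing it down. Some are sharp, some worn.
- plate: Smooth bare steel plate fixed to the bench, 176 (its x, pointing away from the robot) x 264 (its y) x 5 mm thick. Origin at the centre of its underside on the bench; its top is 5 mm up. A held block pressed with 5 to 8 N and pulled towards the robot slides evenly; pushed away, a sharp one may dig in at its leading edge.
- rack: Pale plywood rack fixed to the bench, 139 (its x) x 189 mm (its y), with two beds side by side along its y, parted by a 19 mm bar. A bed is 119 (x) x 75 mm (y), for one block grit down, long side along the rack's x, either way round. Bed floors lie 6 mm above the bench, the lips round them 10 mm higher. Origin: centre of the underside.
- bed_left (a point): Centre of the floor of the rack's bed on its +y side, 47 mm from the rack's centre. Axes as the rack's.
- bed_right (a point): Centre of the floor of the rack's bed on its -y side, 47 mm from the rack's centre. Axes as the rack's.
- red_tray: Shallow open red plastic tray fixed to the bench, 134 (its x) x 190 mm (its y); rim at most 17 mm above the bench, inner floor 126 x 182 mm, 4 mm above the bench. Holds two blocks side by side along its y, long sides along its x. Origin: centre of the underside.
- mitre_saw: Large grey mitre saw bolted to the bench between the arm's start and the plate; never moves. Origin on the bench under its middle; it stands within 0.22 m of it in x, and from 0.21 m to its -y side to 0.22 m to its +y side, and is 300 mm tall (its -y wing, next to the plate, 110 mm).
- bottle: Yellow glue bottle with an orange nozzle, 59 mm across, 183 mm tall, standing loose. Bystander. Origin at the centre of its underside.
- jar: Clear jar of nails with a grey lid, 66 mm across, 86 mm tall, standing loose. Bystander. Origin at the centre of its underside.
- tape: Yellow and black tape measure, 37 x 82 x 70 mm tall, standing loose. Bystander. Origin at the centre of its underside.

How it is judged:
On the way, in this order (a step that is already met when the one before it is completed fails the run):
1. a first block is slid across the plate while it bears on it (((contact force between block_1 and plate above 0.5 N and linear speed of block_1 above 0.01 m/s) or (contact force between block_2 and plate above 0.5 N and linear speed of block_2 above 0.01 m/s) or (contact force between block_3 and plate above 0.5 N and linear speed of block_3 above 0.01 m/s))), for 0.1 s.
2. with one block put away in the rack or the tray, a second is slid across the plate (((((horizontal distance between block_1 and rack below 0.09 m or horizontal distance between block_1 and red_tray below 0.09 m) and height (world z) of block_1 below 0.025 m) and (contact force between block_2 and plate above 0.5 N and linear speed of block_2 above 0.01 m/s)) or (((horizontal distance between block_1 and rack below 0.09 m or horizontal distance between block_1 and red_tray below 0.09 m) and height (world z) of block_1 below 0.025 m) and (contact force between block_3 and plate above 0.5 N and linear speed of block_3 above 0.01 m/s)) or (((horizontal distance between block_2 and rack below 0.09 m or horizontal distance between block_2 and red_tray below 0.09 m) and height (world z) of block_2 below 0.025 m) and (contact force between block_1 and plate above 0.5 N and linear speed of block_1 above 0.01 m/s)) or (((horizontal distance between block_2 and rack below 0.09 m or horizontal distance between block_2 and red_tray below 0.09 m) and height (world z) of block_2 below 0.025 m) and (contact force between block_3 and plate above 0.5 N and linear speed of block_3 above 0.01 m/s)) or (((horizontal distance between block_3 and rack below 0.09 m or horizontal distance between block_3 and red_tray below 0.09 m) and height (world z) of block_3 below 0.025 m) and (contact force between block_1 and plate above 0.5 N and linear speed of block_1 above 0.01 m/s)) or (((horizontal distance between block_3 and rack below 0.09 m or horizontal distance between block_3 and red_tray below 0.09 m) and height (world z) of block_3 below 0.025 m) and (contact force between block_2 and plate above 0.5 N and linear speed of block_2 above 0.01 m/s)))), for 0.1 s.
3. with two blocks put away, the last is slid across the plate (((((horizontal distance between block_2 and rack below 0.09 m or horizontal distance between block_2 and red_tray below 0.09 m) and height (world z) of block_2 below 0.025 m) and ((horizontal distance between block_3 and rack below 0.09 m or horizontal distance between block_3 and red_tray below 0.09 m) and height (world z) of block_3 below 0.025 m) and (contact force between block_1 and plate above 0.5 N and linear speed of block_1 above 0.01 m/s)) or (((horizontal distance between block_1 and rack below 0.09 m or horizontal distance between block_1 and red_tray below 0.09 m) and height (world z) of block_1 below 0.025 m) and ((horizontal distance between block_3 and rack below 0.09 m or horizontal distance between block_3 and red_tray below 0.09 m) and height (world z) of block_3 below 0.025 m) and (contact force between block_2 and plate above 0.5 N and linear speed of block_2 above 0.01 m/s)) or (((horizontal distance between block_1 and rack below 0.09 m or horizontal distance between block_1 and red_tray below 0.09 m) and height (world z) of block_1 below 0.025 m) and ((horizontal distance between block_2 and rack below 0.09 m or horizontal distance between block_2 and red_tray below 0.09 m) and height (world z) of block_2 below 0.025 m) and (contact force between block_3 and plate above 0.5 N and linear speed of block_3 above 0.01 m/s)))), for 0.1 s.
At the end, for the whole second after the job is handed in: Every sharp block lies flat and still on the floor of a bed of the rack (centre within 12 mm of the bed's centre, 3 mm in height, 0.06 rad of level), one block to a bed; every worn block lies flat and still on the red tray's floor, wholly inside its walls (3 mm in height, 0.06 rad of level) ((horizontal distance between block_1 and bed_left below 0.012 m or horizontal distance between block_1 and bed_right below 0.012 m) and z of block_1 in the frame of rack between 0.003 and 0.009 m and angle between each of block_1, block_3, block_2's own z axis and vertical below 0.06 rad and linear speed of each of block_1, block_3, block_2 below 0.02 m/s and angular speed of each of block_1, block_3, block_2 below 0.1 rad/s and (horizontal distance between block_3 and bed_left below 0.012 m or horizontal distance between block_3 and bed_right below 0.012 m) and z of block_3 in the frame of rack between 0.003 and 0.009 m and horizontal distance between block_1 and block_3 above 0.06 m and x of block_2 in the frame of red_tray between -0.035 and 0.035 m and y of block_2 in the frame of red_tray between -0.065 and 0.065 m and z of block_2 in the frame of red_tray between 0.001 and 0.007 m); the robot touches nothing.
It fails at once if the glue bottle is shifted more than 15 mm or tipped (distance of bottle from where it was at the start of the episode above 0.015 m or angle between bottle's own z axis and vertical above 0.25 rad).
It fails at once if the nail jar is shifted more than 15 mm or tipped (distance of jar from where it was at the start of the episode above 0.015 m or angle between jar's own z axis and vertical above 0.25 rad).
It fails at once if the tape measure is shifted more than 15 mm or tipped (distance of tape from where it was at the start of the episode above 0.015 m or angle between tape's own z axis and vertical above 0.25 rad).
It fails at once if a block is turned on its side (angle between any of block_1, block_2, block_3's own z axis and vertical above 0.8 rad).
It also fails if it takes over 64 s, if anything falls off the work surface, if the arm or the gripper's body presses on something with over 40 N, if the wrist force passes 120 N, or if a joint passes its speed limit or range.

## Working session

There is one attempt and no reset: what is moved stays moved. The work goes in short steps, Python scripts to look and compute and a shell command to move; the robot and the scene stay as the last step left them, time stands still between calls to the robot, and variables do not carry over. Pictures are saved under pics/ and viewed, at most 10 in all, crops included, and the job is handed in when it is done.

```bash
ls; mkdir -p pics; python3 - <<'E'
from bench import r
import cv2,numpy as np
o=r.get_obs();print({k:np.round(v,3) for k,v in o.items()})
for n in("scene","side"):
    im,d=r.grab_frame(n);cv2.imwrite(f"pics/{n}0.png",im);np.save(f"pics/{n}0d.npy",d)
    c=r.camera_info(n);print(n,{k:np.round(v,3).tolist() if not isinstance(v,str) else v for k,v in c.items()})
E
```

```text
bench.py
drive.py
pics
{'clock': np.float64(0.0), 'joints': array([-0.108,  0.478,  0.022,  1.556, -0.012,  1.109, -0.083]), 'qvel': array([-0.   , -0.002,  0.001,  0.   ,  0.002,  0.   ,  0.001]), 'tau': array([-1.0000e-03, -5.9644e+01,  1.6080e+00, -2.8119e+01,  1.2000e-02,
        9.0000e-03,  0.0000e+00]), 'tcp_pos': array([ 0.675, -0.   ,  0.303]), 'orientation': array([-2.221e+00, -2.221e+00,  2.000e-03]), 'contact_force': array([-0.509, -1.026, -0.435]), 'moment': array([ 0.007, -0.025, -0.03 ]), 'gripper_force': np.float64(0.0), 'grip_width': np.float64(0.086)}
scene {'camera_matrix': [[437.508, 0.0, 276.763], [0.0, 437.508, 208.493], [0.0, 0.0, 1.0]], 'R': [[0.794, -0.608, 0.008], [-0.307, -0.412, -0.858], [0.525, 0.678, -0.514]], 't': [-0.5, 0.109, 0.982]}
side {'camera_matrix': [[394.662, 0.0, 273.799], [0.0, 394.662, 202.25], [0.0, 0.0, 1.0]], 'R': [[0.974, -0.224, 0.0], [-0.139, -0.605, -0.784], [0.176, 0.764, -0.621]], 't': [-0.5, -0.014, 1.178]}
```

View pics/scene0.png

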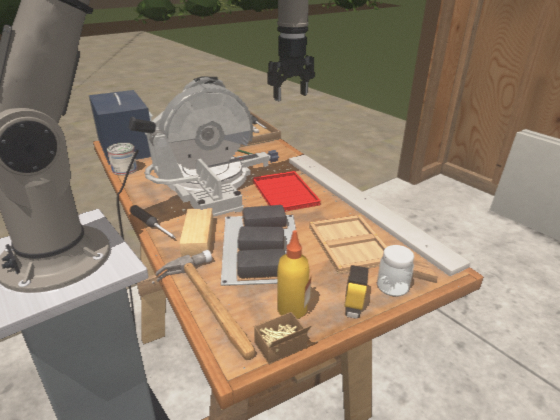

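View pics/side0.png

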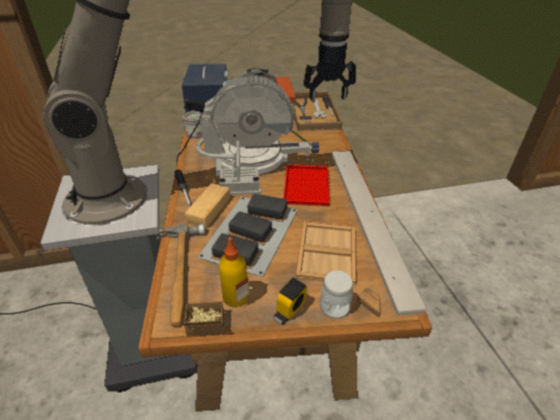

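The scene view shows three black blocks on the grey plate at about (264,216), (262,238) and (262,263). The red tray is at (286,191), the rack at (350,241), the bottle at (293,280), the tape at (357,290) and the jar at (397,270). The side view agrees.

```bash
cat > h.py <<'E'
import numpy as np,cv2
from bench import r
def world(n,d):
    c=r.camera_info(n);K=np.array(c["camera_matrix"]);R=np.array(c["R"]);t=np.array(c["t"])
    v,u=np.mgrid[:d.shape[0],:d.shape[1]]
    P=np.stack([(u-K[0,2])/K[0,0]*d,(v-K[1,2])/K[1,1]*d,d],-1)
    return (P-t)@R
def rects(m,W,zr,minn=60):
    """connected blobs of mask with world z in zr -> min area rects in xy"""
    m=(m&(W[...,2]>zr[0])&(W[...,2]<zr[1])).astype(np.uint8)
    n,l,s,c=cv2.connectedComponentsWithStats(m)
    out=[]
    for i in range(1,n):
        if s[i,4]<minn: continue
        p=W[l==i]
        out.append((s[i,4],c[i].round(),cv2.minAreaRect((p[:,:2]*1000).astype(np.float32)),np.median(p[:,2])))
    return out
def show(tag,o):
    for a,c,((x,y),(w,h),an),z in o: print(tag,a,c,"xy %.0f %.0f size %.0f %.0f ang %.1f z %.3f"%(x,y,w,h,an,z))
E
python3 - <<'E'
from h import *
for n in("scene","side"):
    im=cv2.imread(f"pics/{n}0.png");d=np.load(f"pics/{n}0d.npy");W=world(n,d)
    hsv=cv2.cvtColor(im,cv2.COLOR_BGR2HSV);H,S,V=[hsv[...,i].astype(int) for i in range(3)]
    A=(W[...,0]>.3)&(W[...,0]<1.1)&(W[...,1]>-.9)&(W[...,1]<.1)&(d>0)
    show(n+" block",rects(A&(V<80),W,(.034,.055)))
    show(n+" tray",rects(A&(S>180)&((H<6)|(H>174)),W,(-.01,.03)))
    show(n+" rack",rects(A&(V>150)&(S>40)&(H>10)&(H<25),W,(.001,.03)))
    show(n+" plate",rects(A&(S<50)&(V>90),W,(-.004,.012)))
    show(n+" yel",rects(A&(S>150)&(H>18)&(H<35),W,(.02,.2)))
    show(n+" tall",rects(A&(W[...,1]<-.4),W,(.06,.25)))
    show(n+" sawish",rects(A,W,(.06,.4),150))
E
```

```text
scene tray 761 [285. 191.] xy 599 -76 size 186 128 ang 69.3 z 0.004
scene rack 2841 [348. 242.] xy 583 -344 size 239 156 ang 69.6 z 0.007
scene rack 268 [423. 268.] xy 623 -522 size 88 45 ang 50.5 z 0.018
scene rack 66 [262. 278.] xy 327 -345 size 8 59 ang 58.1 z 0.007
scene rack 118 [353. 303.] xy 412 -514 size 48 24 ang 88.3 z 0.022
scene plate 602 [385. 227.] xy 697 -252 size 661 61 ang 87.8 z 0.007
scene plate 233 [288. 230.] xy 481 -244 size 169 26 ang 47.1 z 0.005
scene plate 700 [231. 239.] xy 354 -188 size 216 44 ang 56.0 z 0.005
scene plate 118 [263. 281.] xy 324 -351 size 13 57 ang 58.4 z 0.004
scene plate 103 [392. 292.] xy 522 -536 size 33 68 ang 53.6 z 0.008
scene plate 64 [353. 314.] xy 402 -533 size 12 25 ang 47.2 z 0.009
scene yel 972 [296. 281.] xy 316 -460 size 38 51 ang 51.1 z 0.097
scene yel 302 [355. 296.] xy 414 -525 size 11 33 ang 42.0 z 0.043
scene tall 1147 [296. 267.] xy 321 -458 size 48 59 ang 56.9 z 0.119
scene tall 797 [397. 259.] xy 529 -525 size 60 62 ang 74.8 z 0.084
scene tall 390 [358. 276.] xy 435 -507 size 57 35 ang 41.1 z 0.068
scene sawish 1757 [
[... 1375 characters left out ...]
 size 68 34 ang 36.3 z 0.050
side tall 918 [234. 268.] xy 324 -461 size 53 48 ang 86.6 z 0.117
side tall 765 [337. 286.] xy 528 -527 size 62 61 ang 30.8 z 0.084
side tall 384 [291. 290.] xy 434 -509 size 56 35 ang 38.9 z 0.068
side sawish 1601 [330.  71.] xy 672 -14 size 57 150 ang 88.7 z 0.332
side sawish 2915 [257. 106.] xy 471 89 size 37 244 ang 85.5 z 0.205
side sawish 528 [212. 139.] xy 348 77 size 48 98 ang 72.1 z 0.100
side sawish 192 [236. 162.] xy 392 -5 size 149 22 ang 81.6 z 0.083
side sawish 918 [234. 268.] xy 324 -461 size 53 48 ang 86.6 z 0.117
side sawish 765 [337. 286.] xy 528 -527 size 62 61 ang 30.8 z 0.084
side sawish 384 [291. 290.] xy 434 -509 size 56 35 ang 38.9 z 0.068
```

```bash
python3 - <<'E'
from h import *
for n in("scene","side"):
    im=cv2.imread(f"pics/{n}0.png");d=np.load(f"pics/{n}0d.npy");W=world(n,d)
    hsv=cv2.cvtColor(im,cv2.COLOR_BGR2HSV);H,S,V=[hsv[...,i].astype(int) for i in range(3)]
    A=(W[...,0]>.25)&(W[...,0]<1.1)&(W[...,1]>-.9)&(W[...,1]<.1)&(d>0)
    if n=="scene":
        for p in((216,264),(238,262),(263,262)): print(im[p],W[p].round(3))
    k=np.ones((3,3),np.uint8)
    for a,c,b,z in rects(A&(V<110)&(S<90),W,(.033,.055),100): print(n,"block",a,c,z,np.round(b[0]),np.round(b[1]),np.round(b[2],1))
    # rack lips / whole, tray : opened masks
    m=A&(V>120)&(S>40)&(H>8)&(H<28)
    show(n+" racklip",rects(m,W,(.0115,.022),80))
    m=A&(S>150)&((H<8)|(H>172))
    show(n+" tray",rects(m&(W[...,1]<.05)&(W[...,0]>.5),W,(.001,.022),80))
    show(n+" trayrim",rects(m&(W[...,1]<.05)&(W[...,0]>.5),W,(.010,.022),20))
    # fingers
    f=(np.abs(W[...,0]-.675)<.09)&(np.abs(W[...,1])<.06)&(W[...,2]>.15)&(W[...,2]<.31)
    for lo,hi in((.58,.655),(.655,.695),(.695,.77)):
        z=W[f&(W[...,0]>lo)&(W[...,0]<hi)][:,2]; print("finger",lo,np.percentile(z,[0,1,3]).round(3) if len(z) else None)
E
```

```text
[101 103 110] [ 0.443 -0.193  0.041]
[100 101 109] [ 0.383 -0.268  0.042]
[101 102 108] [ 0.331 -0.34   0.041]
scene block 485 [263. 213.] 0.04091302704881147 [ 452. -178.] [ 56. 102.] 61.2
scene block 673 [261. 234.] 0.041129851882008274 [ 394. -249.] [ 64. 101.] 51.9
scene block 754 [259. 258.] 0.04111217337030998 [ 342. -323.] [63. 99.] 56.6
scene racklip 969 [347. 240.] xy 568 -362 size 192 140 ang 68.1 z 0.015
scene racklip 271 [423. 269.] xy 617 -536 size 45 56 ang 28.2 z 0.018
scene racklip 84 [281. 326.] xy 268 -488 size 20 36 ang 80.7 z 0.019
scene tray 1680 [286. 191.] xy 600 -74 size 197 135 ang 71.8 z 0.005
scene trayrim 337 [287. 189.] xy 600 -74 size 197 135 ang 71.8 z 0.015
finger 0.58 [0.244 0.245 0.249]
finger 0.655 [0.302 0.303 0.303]
finger 0.695 [0.244 0.245 0.247]
side block 127 [290. 148.] 0.04725384285396366 [586.  83.] [110.  40.] 4.8
side block 527 [267. 204.] 0.040334723496077675 [ 453. -180.] [ 63. 101.] 60.9
side block 644 [250. 224.] 0.04028872958115602 [ 392. -251.] [ 63. 104.] 51.6
side block 563 [236. 245.] 0.04047321089656755 [ 341. -326.] [ 62. 101.] 57.6
side racklip 3764 [379. 238.] xy 724 -253 size 663 63 ang 82.8 z 0.015
side racklip 950 [326. 250.] xy 565 -365 size 191 139 ang 68.8 z 0.015
side racklip 299 [370. 298.] xy 611 -536 size 40 58 ang 26.3 z 0.018
side tray 1541 [307. 185.] xy 601 -66 size 219 135 ang 72.1 z 0.003
side trayrim 265 [308. 184.] xy 598 -76 size 199 134 ang 72.8 z 0.014
finger 0.58 [0.242 0.245 0.249]
finger 0.655 [0.301 0.302 0.303]
finger 0.695 [0.241 0.244 0.246]
```

```bash
cat >> h.py <<'E'
from scipy.spatial.transform import Rotation as Ro
def go(x,y,z,yaw):
    """tool-frame delta to TCP (x,y,z), tool down, closing axis at world yaw (deg)"""
    o=r.get_obs();R=Ro.from_rotvec(o["orientation"]).as_matrix()
    a=np.radians(yaw);Y=np.array([np.cos(a),np.sin(a),0]);Z=np.array([0,0,-1.]);T=np.stack([np.cross(Y,Z),Y,Z],1)
    print("delta",(R.T@(np.array([x,y,z])-o["tcp_pos"])).round(4),Ro.from_matrix(R.T@T).as_rotvec().round(3))
E
python3 -c "
from h import *
go(.6,-.2,.3,61)"
```

```text
delta [-0.2    -0.0746  0.0032] [-2.000e-03 -1.000e-03 -1.065e+00]
```

Careful with the scale: shifts go in shares of 250 mm and turns go in shares of pi rad. That gives: -0.2 m / 0.25 = -0.8, -0.075 m / 0.25 = -0.3, -1.065 rad / 3.1416 = -0.339.

```bash
python3 drive.py '[{"sx":-0.8, "sy":-0.3, "drz":-0.339}, {"sx":-0.8, "sy":-0.3, "drz":-0.339}, {"sx":-0.8, "sy":-0.3, "drz":-0.339}, {"sx":-0.8, "sy":-0.3, "drz":-0.339}, {"sx":-0.8, "sy":-0.3, "drz":-0.339}]' 0.074; python3 -c "
from h import *
go(.453,-.179,.15,61)"
```

```text
clock: 0.6
tcp_pos: [0.5967, -0.2075, 0.3035]
orientation: [-1.258, -2.878, 0.007]
contact_force: [0.9, -0.3, 0.6]
grip_width: 0.0739
gripper_force: 0.0
delta [ 0.1187 -0.0855  0.1537] [-0.004  0.    -0.318]
```

Scaled: 0.153 m / 0.25 = 0.612, 0.119 m / 0.25 = 0.476, -0.318 rad / 3.1416 = -0.1012.

```bash
python3 drive.py '[{"sx":0.476, "sy":-0.34, "sz":0.612, "drz":-0.1012}, {"sx":0.476, "sy":-0.34, "sz":0.612, "drz":-0.1012}, {"sx":0.476, "sy":-0.34, "sz":0.612, "drz":-0.1012}, {"sx":0.476, "sy":-0.34, "sz":0.612, "drz":-0.1012}, {"sx":0.476, "sy":-0.34, "sz":0.612, "drz":-0.1012}]'; python3 drive.py '[{}, {}]'; python3 - <<'E'
from h import *
go(.453,-.179,.15,61)
im,d=r.grab_frame("wrist");cv2.imwrite("pics/w1.png",im)
im,d=r.grab_frame("side");cv2.imwrite("pics/s1.png",im)
print(r.get_obs()["joints"].round(2))
E
```

```text
clock: 1.1
tcp_pos: [0.4499, -0.1696, 0.147]
orientation: [-0.781, -3.032, 0.001]
contact_force: [0.4, 0.2, -0.0]
grip_width: 0.0741
gripper_force: 0.0
clock: 1.3
tcp_pos: [0.4585, -0.171, 0.1518]
orientation: [0.782, 3.04, 0.0]
contact_force: [-0.1, -0.5, -0.7]
grip_width: 0.074
gripper_force: 0.0
delta [ 0.001  -0.0096  0.0018] [0.001 0.002 0.002]
[ 0.36  0.4  -0.15  2.11  0.1   0.64  1.2 ]
```

View pics/w1.png

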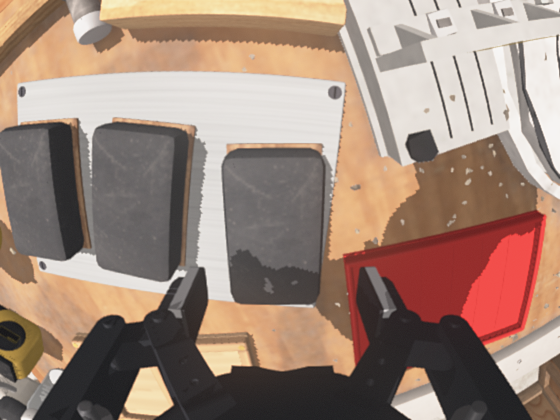

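The wrist view shows block A at columns 222–325, midway at about 273. It sits between the fingers, which are at (190,290) and (372,290), so about 10 mm of correction is needed, as computed.

Scaled: 0.067 m / 0.25 = 0.268, -0.0096 m / 0.25 = -0.0384.

```bash
python3 drive.py '[{"sx":0.004, "sy":-0.0384, "sz":0.04}, {"sx":0.004, "sy":-0.0384, "sz":0.16}, {"sx":0.004, "sy":-0.0384, "sz":0.268}, {"sx":0.004, "sy":-0.0384, "sz":0.268}, {"sx":0.004, "sy":-0.0384, "sz":0.268}]'; python3 drive.py '[{}, {}, {}, {}]' 0.05 70; python3 - <<'E'
from h import *
go(.453,-.179,.0845,61); print(r.get_obs()["joints"].round(2))
im,d=r.grab_frame("scene");W=world("scene",d)
f=(np.abs(W[...,0]-.453)<.06)&(np.abs(W[...,1]+.179)<.08)&(W[...,2]>.0)&(W[...,2]<.1)
cv2.imwrite("pics/c1.png",cv2.resize(im[120:300,170:410],None,fx=3,fy=3))
E
```

```text
clock: 1.9
tcp_pos: [0.4513, -0.179, 0.0839]
orientation: [-0.783, -3.042, 0.0]
contact_force: [-0.3, -1.0, 0.5]
grip_width: 0.0741
gripper_force: 0.0
clock: 2.3
tcp_pos: [0.4525, -0.1786, 0.0856]
orientation: [0.782, 3.039, 0.0]
contact_force: [-0.0, 2.0, 6.8]
grip_width: 0.0607
gripper_force: 76.8
delta [-0.0006 -0.0001  0.0011] [0.001 0.003 0.003]
[ 0.35  0.51 -0.13  2.15  0.14  0.49  1.19]
```

View pics/c1.png

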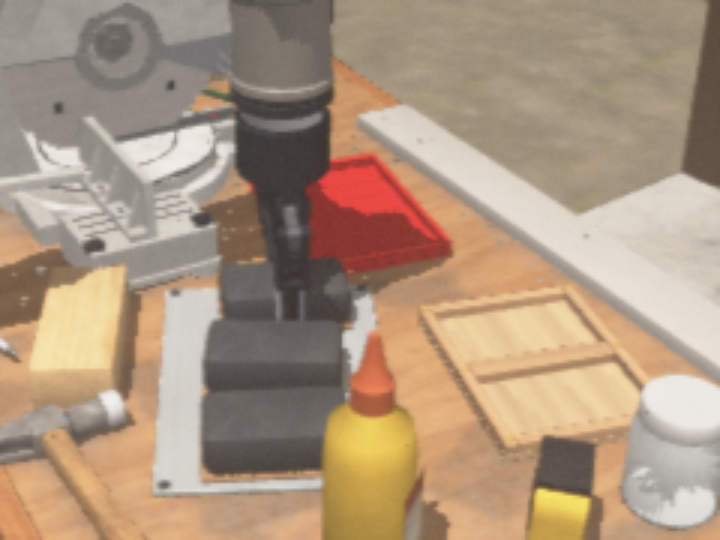

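Block A is held and the fingertips clear the neighbouring block. It already bears on the plate with about 7 N, so I pull it towards the robot.

Scaled: 0.012 m / 0.25 = 0.048, 0.008 m / 0.25 = 0.032.

```bash
python3 drive.py '[{"sx":0.016}, {"sx":0.032}, {"sx":0.048}]' | grep -E 'tcp|contact'; python3 drive.py '[{"sx":0.016}, {"sx":0.032}, {"sx":0.048}]'| grep -E 'tcp|contact|grip'; python3 drive.py '[{"sx":0.012}, {"sx":0.024}]' | grep -E 'tcp|contact'
```

```text
tcp_pos: [0.4434, -0.1741, 0.0856]
contact_force: [5.3, -2.8, 5.3]
tcp_pos: [0.4331, -0.1683, 0.0856]
contact_force: [5.4, -2.8, 6.6]
grip_width: 0.0609
gripper_force: 76.5
tcp_pos: [0.4279, -0.1654, 0.0856]
contact_force: [6.3, -2.6, 5.7]
```

Drag of about 6 N under 6–8 N of press means this one is sharp, so it goes to the rack. Lift it and carry it over bed_right.

Scaled: -0.09 m / 0.25 = -0.36, -0.07 m / 0.25 = -0.28.

```bash
python3 drive.py '[{"sz":-0.12}, {"sz":-0.28}, {"sz":-0.36}, {"sz":-0.36}, {"sz":-0.36}]' | grep -E 'tcp|contact|grip'; python3 -c "
from h import *
go(.550,-.407,.16,68.5)"
```

```text
tcp_pos: [0.4242, -0.1642, 0.1737]
contact_force: [0.1, -0.2, -2.2]
grip_width: 0.0609
gripper_force: 77.4
delta [-0.2274 -0.1518  0.0137] [-0.    -0.    -0.129]
```

Scaled: -0.227 m / 0.25 = -0.908, -0.152 m / 0.25 = -0.608, -0.129 rad / 3.1416 = -0.0411.

```bash
python3 drive.py '[{"sx":-0.908, "sy":-0.608, "sz":0.04, "drz":-0.0411}, {"sx":-0.908, "sy":-0.608, "sz":0.04, "drz":-0.0411}, {"sx":-0.908, "sy":-0.608, "sz":0.04, "drz":-0.0411}, {"sx":-0.908, "sy":-0.608, "sz":0.04, "drz":-0.0411}, {"sx":-0.908, "sy":-0.608, "sz":0.04, "drz":-0.0411}]' | grep clock;python3 drive.py '[{}, {}, {}]' | grep tcp; python3 - <<'E'
from h import *
go(.550,-.407,.16,68.5)
p=r.get_obs()["tcp_pos"];print(p.round(4))
for n in("scene","side"):
    im,d=r.grab_frame(n);W=world(n,d);cv2.imwrite(f"pics/{n}2.png",im)
    hsv=cv2.cvtColor(im,cv2.COLOR_BGR2HSV);S,V=hsv[...,1],hsv[...,2]
    zt=p[2]-.0856+.042
    A=(np.hypot(W[...,0]-p[0],W[...,1]-p[1])<.09)&(S<90)&(V<130)
    show(n,rects(A,W,(zt-.006,zt+.004),30)); show(n+" all",rects(A,W,(zt-.04,zt+.002),30))
E
```

```text
clock: 4.15
tcp_pos: [0.5387, -0.3842, 0.1628]
delta [-0.0189 -0.0171  0.0027] [ 0.001 -0.004  0.002]
[ 0.5387 -0.3842  0.1628]
scene 429 [342. 211.] xy 520 -373 size 74 65 ang 58.5 z 0.118
scene 59 [372. 213.] xy 565 -420 size 42 20 ang 12.9 z 0.117
scene all 998 [349. 217.] xy 534 -388 size 81 104 ang 77.9 z 0.113
side 585 [321. 227.] xy 534 -394 size 72 103 ang 66.9 z 0.118
side all 864 [322. 231.] xy 534 -394 size 72 104 ang 66.9 z 0.117
```

Scaled: -0.019 m / 0.25 = -0.076, -0.017 m / 0.25 = -0.068.

```bash
cat >> h.py <<'E'
def held(grab=True,zoff=.0436):
    """held block's top: centre offset from TCP along tool long axis / closing axis"""
    o=r.get_obs();p=o["tcp_pos"];R=Ro.from_rotvec(o["orientation"]).as_matrix()
    for n in("scene","side"):
        im,d=r.grab_frame(n);W=world(n,d)
        hsv=cv2.cvtColor(im,cv2.COLOR_BGR2HSV);S,V=hsv[...,1],hsv[...,2]
        q=(W-p)@R
        m=(abs(q[...,0])<.075)&(abs(q[...,1])<.06)&(abs(q[...,2]-zoff)<.004)&(S<90)&(V<130)
        a=q[m];e=np.percentile(a[:,0],[1,99])
        out=[n,"long",(e*1000).round(1)]
        for s in(-1,1):
            b=a[(a[:,0]*s>.022)&(a[:,0]*s<.045)]
            if len(b)>15: out+=["end%+d"%s,(np.percentile(b[:,1],[2,98])*1000).round(1),len(b)]
        print(*out)
E
python3 drive.py '[{"sx":-0.076, "sy":-0.068}, {"sx":-0.076, "sy":-0.068}, {"sx":-0.076, "sy":-0.068}]' | grep tcp; python3 -c "
from h import *
held();go(.550,-.407,.0875,68.5)"
```

```text
tcp_pos: [0.5509, -0.4082, 0.1648]
scene long [-47.4  49.6] end-1 [-27.7  26.4] 31 end+1 [-28.   23.2] 156
side long [-47.3  50.9] end-1 [-29.6  21.6] 173 end+1 [-30.5  22.7] 175
delta [0.001  0.0001 0.0772] [ 0.001 -0.001  0.002]
```

Scaled: 0.066 m / 0.25 = 0.264, -0.001 m / 0.25 = -0.004.

```bash
python3 drive.py '[{"sx":-0.004, "sy":0.004, "sz":0.12}, {"sx":-0.004, "sy":0.004, "sz":0.2}, {"sx":-0.004, "sy":0.004, "sz":0.24}, {"sx":-0.004, "sy":0.004, "sz":0.264}, {"sx":-0.004, "sy":0.004, "sz":0.264}]'| grep -E 'tcp|contact'; python3 drive.py '[{"sz":0.012}, {"sz":0.028}, {"sz":0.032}, {"sz":0.032}]'| grep -E 'tcp|contact'; python3 -c "
from h import *
im,d=r.grab_frame('wrist');cv2.imwrite('pics/w2.png',im);go(.55,-.407,.0866,68.5)"
```

```text
tcp_pos: [0.5523, -0.4079, 0.0985]
contact_force: [0.8, -0.5, -2.3]
tcp_pos: [0.5524, -0.4083, 0.0908]
contact_force: [-0.1, 0.4, -1.9]
delta [0.0028 0.0004 0.0043] [0. 0. 0.]
```

View pics/w2.png

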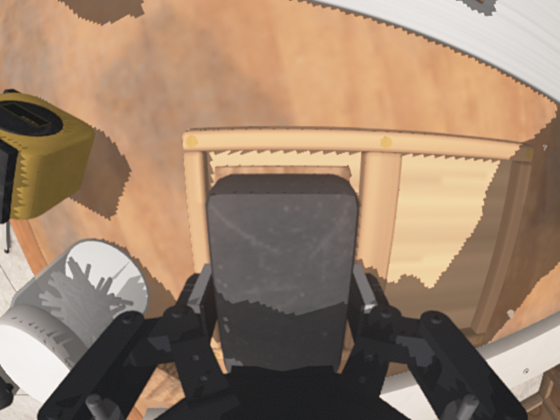

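The wrist view shows the block sitting between the bed's lip (column 208) and the bar (column 362), with no contact force. Lower it the last millimetres and release.

Scaled: 0.004 m / 0.25 = 0.016, 0.003 m / 0.25 = 0.012.

```bash
python3 drive.py '[{"sz":0.012}, {"sz":0.016}, {"sz":0.016}]'| grep -E 'tcp|contact'; python3 drive.py '[{}, {}, {}]' 0.074 | grep -E 'tcp|contact|width';  python3 drive.py '[{"sz":-0.16}, {"sz":-0.32}, {"sz":-0.4}, {"sz":-0.4}, {"sz":-0.4}]'| grep -E 'tcp|contact'; python3 -c "
from h import *
go(.342,-.3245,.16,57)"
```

```text
tcp_pos: [0.5524, -0.4084, 0.0868]
contact_force: [-0.5, -0.1, -0.3]
tcp_pos: [0.5526, -0.4084, 0.087]
contact_force: [0.4, 0.5, 1.0]
grip_width: 0.0738
tcp_pos: [0.5524, -0.4083, 0.1869]
contact_force: [0.2, 0.0, 0.4]
delta [0.2265 0.001  0.0268] [-0.     0.001  0.201]
```

Scaled: 0.2265 m / 0.25 = 0.906, 0.02 m / 0.25 = 0.08, 0.2 rad / 3.1416 = 0.0637.

```bash
python3 drive.py '[{"sx":0.906, "sy":0.004, "sz":0.08, "drz":0.0637}, {"sx":0.906, "sy":0.004, "sz":0.08, "drz":0.0637}, {"sx":0.906, "sy":0.004, "sz":0.08, "drz":0.0637}, {"sx":0.906, "sy":0.004, "sz":0.08, "drz":0.0637}, {"sx":0.906, "sy":0.004, "sz":0.08, "drz":0.0637}]' | grep clock;python3 drive.py '[{}, {}, {}]' | grep tcp; python3 - <<'E'
from h import *
go(.342,-.3245,.0845,57)
for n in("scene","side"):
    im,d=r.grab_frame(n);W=world(n,d)
    hsv=cv2.cvtColor(im,cv2.COLOR_BGR2HSV);S,V=hsv[...,1],hsv[...,2]
    A=(np.hypot(W[...,0]-.55,W[...,1]+.407)<.09)&(S<90)&(V<130)
    show(n,rects(A,W,(.036,.052),30))
E
```

```text
clock: 7.5
tcp_pos: [0.3431, -0.3248, 0.1665]
delta [ 0.0012 -0.0004  0.082 ] [0.    0.001 0.002]
scene 746 [360. 243.] xy 551 -410 size 60 104 ang 67.7 z 0.042
side 793 [328. 257.] xy 550 -412 size 61 100 ang 68.8 z 0.042
```

Scaled: 0.081 m / 0.25 = 0.324, 0.078 m / 0.25 = 0.312.

```bash
python3 drive.py '[{"sx":0.004, "sz":0.12}, {"sx":0.004, "sz":0.24}, {"sx":0.004, "sz":0.312}, {"sx":0.004, "sz":0.324}, {"sx":0.004, "sz":0.324}]' | grep -E 'tcp|contact'; python3 drive.py '[{}, {}, {}, {}]' 0.05 70
```

```text
tcp_pos: [0.3416, -0.3239, 0.0854]
contact_force: [0.1, -0.4, 0.3]
clock: 8.8
tcp_pos: [0.342, -0.3243, 0.0869]
orientation: [0.889, 3.011, -0.001]
contact_force: [-1.0, 2.2, 7.9]
grip_width: 0.0609
gripper_force: 76.9
```

Scaled: 0.012 m / 0.25 = 0.048, -0.0003 m / 0.25 = -0.0012.

```bash
python3 drive.py '[{"sx":0.016, "sz":-0.0012}, {"sx":0.032, "sz":-0.0012}, {"sx":0.048, "sz":-0.0012}]' | grep -E 'tcp|contact'; python3 drive.py '[{"sx":0.016}, {"sx":0.032}, {"sx":0.048}]'| grep -E 'tcp|contact|grip'
```

```text
tcp_pos: [0.3324, -0.3185, 0.087]
contact_force: [4.3, -3.4, 3.5]
tcp_pos: [0.3225, -0.3121, 0.087]
contact_force: [4.7, -4.1, 4.5]
grip_width: 0.0607
gripper_force: 76.7
```

Scaled: -0.09 m / 0.25 = -0.36, -0.07 m / 0.25 = -0.28.

```bash
python3 drive.py '[{"sz":-0.12}, {"sz":-0.28}, {"sz":-0.36}, {"sz":-0.36}, {"sz":-0.36}]' | grep -E 'tcp|contact|grip'; python3 -c "
from h import *
go(.588,-.108,.16,72); go(.584,-.319,.16,68.5)"
```

```text
tcp_pos: [0.3199, -0.3103, 0.1754]
contact_force: [-0.1, 0.3, -2.7]
grip_width: 0.0604
gripper_force: 78.1
delta [-0.1151  0.3156  0.0151] [ 0.    -0.002 -0.261]
delta [-0.2264  0.1363  0.015 ] [ 0.    -0.002 -0.2  ]
```

This one drags about 6 N under roughly 7 N of press, so it is sharp too and goes to bed_left.

Scaled: -0.226 m / 0.25 = -0.904, 0.136 m / 0.25 = 0.544, -0.2 rad / 3.1416 = -0.0637.

```bash
python3 drive.py '[{"sx":-0.904, "sy":0.544, "sz":0.04, "drz":-0.0637}, {"sx":-0.904, "sy":0.544, "sz":0.04, "drz":-0.0637}, {"sx":-0.904, "sy":0.544, "sz":0.04, "drz":-0.0637}, {"sx":-0.904, "sy":0.544, "sz":0.04, "drz":-0.0637}, {"sx":-0.904, "sy":0.544, "sz":0.04, "drz":-0.0637}]' | grep clock;python3 drive.py '[{}, {}, {}]' | grep tcp;python3 -c "
from h import *
held();go(.585,-.318,.0985,68.5)"
```

```text
clock: 10.4
tcp_pos: [0.5684, -0.3191, 0.1643]
scene long [-44.4  51.6] end-1 [-27.8   6.3] 29 end+1 [-26.7  22.8] 112
side long [-45.5  51.8] end-1 [-32.1  20.1] 123 end+1 [-30.9  20.9] 128
delta [-0.0148  0.0075  0.067 ] [-0.001 -0.003 -0.001]
```

Scaled: 0.064 m / 0.25 = 0.256, 0.04 m / 0.25 = 0.16.

```bash
python3 drive.py '[{"sx":-0.068, "sy":0.03}, {"sx":-0.068, "sy":0.03, "sz":0.04}, {"sx":-0.068, "sy":0.03, "sz":0.16}, {"sx":-0.068, "sy":0.03, "sz":0.256}, {"sx":-0.068, "sy":0.03, "sz":0.256}]' | grep -E 'tcp|contact';python3 drive.py '[{"sz":0.012}, {"sz":0.028}, {"sz":0.04}, {"sz":0.04}]'| grep -E 'tcp|contact';python3 -c "
from h import *
im,d=r.grab_frame('wrist');cv2.imwrite('pics/w3.png',im)
go(.585,-.318,.088,68.5)"
```

```text
tcp_pos: [0.5854, -0.3175, 0.0984]
contact_force: [-0.5, 1.3, -2.6]
tcp_pos: [0.5894, -0.3185, 0.093]
contact_force: [0.1, 0.4, -2.9]
delta [ 0.0043 -0.0012  0.0051] [-0.     0.001  0.001]
```

Scaled: 0.005 m / 0.25 = 0.02, 0.002 m / 0.25 = 0.008.

```bash
python3 drive.py '[{"sx":0.008, "sz":0.008}, {"sx":0.008, "sz":0.02}, {"sx":0.008, "sz":0.02}]'| grep -E 'tcp|contact'; python3 drive.py '[{}, {}, {}]' 0.074 | grep -E 'tcp|contact|width';  python3 drive.py '[{"sz":-0.16}, {"sz":-0.32}, {"sz":-0.4}, {"sz":-0.4}, {"sz":-0.4}]'| grep -E 'tcp|contact'; python3 -c "
from h import *
go(.393,-.250,.16,51.7)"
```

```text
tcp_pos: [0.5874, -0.3177, 0.0881]
contact_force: [-2.3, 1.2, 2.4]
tcp_pos: [0.5876, -0.3177, 0.0876]
contact_force: [0.7, -0.2, 1.1]
grip_width: 0.0744
tcp_pos: [0.5874, -0.3177, 0.1877]
contact_force: [0.8, 0.4, -0.2]
delta [ 0.2057 -0.0082  0.0276] [-0.     0.001  0.294]
```

Scaled: 0.206 m / 0.25 = 0.824, 0.02 m / 0.25 = 0.08, 0.293 rad / 3.1416 = 0.0933.

```bash
python3 drive.py '[{"sx":0.824, "sy":-0.032, "sz":0.08, "drz":0.0933}, {"sx":0.824, "sy":-0.032, "sz":0.08, "drz":0.0933}, {"sx":0.824, "sy":-0.032, "sz":0.08, "drz":0.0933}, {"sx":0.824, "sy":-0.032, "sz":0.08, "drz":0.0933}, {"sx":0.824, "sy":-0.032, "sz":0.08, "drz":0.0933}]' | grep clock;python3 drive.py '[{}, {}, {}, {}]' | grep tcp; python3 - <<'E'
from h import *
go(.393,-.250,.0855,51.7)
for n in("scene","side"):
    im,d=r.grab_frame(n);W=world(n,d)
    hsv=cv2.cvtColor(im,cv2.COLOR_BGR2HSV);S,V=hsv[...,1],hsv[...,2]
    A=(np.hypot(W[...,0]-.567,W[...,1]+.363)<.15)&(S<90)&(V<130)
    show(n,rects(A,W,(.036,.052),30))
    A=(np.hypot(W[...,0]-.393,W[...,1]+.250)<.09)&(S<90)&(V<130)
    show(n+" B",rects(A,W,(.036,.052),30))
E
```

```text
clock: 13.35
tcp_pos: [0.3941, -0.25, 0.1675]
delta [ 0.001  -0.0007  0.082 ] [0.    0.001 0.001]
scene 605 [342. 220.] xy 585 -317 size 62 103 ang 68.9 z 0.042
scene 769 [360. 242.] xy 550 -408 size 62 103 ang 68.2 z 0.042
scene B 672 [261. 234.] xy 393 -249 size 60 102 ang 53.6 z 0.041
side 632 [328. 229.] xy 583 -320 size 61 100 ang 69.2 z 0.042
side 810 [328. 257.] xy 550 -412 size 61 100 ang 68.9 z 0.042
side B 584 [250. 223.] xy 391 -251 size 61 103 ang 52.2 z 0.040
```

Both rack blocks lie flat and centred. Now the third block.

Scaled: 0.081 m / 0.25 = 0.324, 0.078 m / 0.25 = 0.312.

```bash
python3 drive.py '[{"sx":0.004, "sz":0.12}, {"sx":0.004, "sz":0.24}, {"sx":0.004, "sz":0.312}, {"sx":0.004, "sz":0.324}, {"sx":0.004, "sz":0.324}]' | grep -E 'tcp|contact'; python3 drive.py '[{}, {}, {}, {}]' 0.05 70 | grep -E 'tcp|contact|grip'; python3 drive.py '[{"sx":0.016}, {"sx":0.032}, {"sx":0.048}]' | grep -E 'tcp|contact'; python3 drive.py '[{"sx":0.016}, {"sx":0.032}, {"sx":0.048}]'| grep -E 'tcp|contact|grip'
```

```text
tcp_pos: [0.3921, -0.2491, 0.0864]
contact_force: [-0.1, -0.5, -0.3]
tcp_pos: [0.3928, -0.2495, 0.0878]
contact_force: [-1.4, 0.4, 8.3]
grip_width: 0.0609
gripper_force: 76.7
tcp_pos: [0.3843, -0.2425, 0.0878]
contact_force: [2.8, -1.3, 6.5]
tcp_pos: [0.3749, -0.235, 0.0878]
contact_force: [2.9, -1.6, 6.2]
grip_width: 0.0612
gripper_force: 76.7
```

```bash
python3 drive.py '[{"sz":-0.12}, {"sz":-0.28}, {"sz":-0.36}, {"sz":-0.36}, {"sz":-0.36}]' | grep -E 'tcp|contact|grip'; python3 -c "
from h import *
go(.590,-.10,.16,72)"
```

```text
tcp_pos: [0.3727, -0.234, 0.1764]
contact_force: [-0.0, 0.1, -1.9]
grip_width: 0.0607
gripper_force: 77.5
delta [-0.0877  0.2398  0.0164] [-0.     0.    -0.354]
```

The drag here is about 3.2 N under 8 N, or 0.4. That is clearly less than the others but between the two bands, so I repeat the slide with more readings.

Scaled: 0.086 m / 0.25 = 0.344, 0.03 m / 0.25 = 0.12.

```bash
python3 drive.py '[{"sx":-0.16, "sz":0.12}, {"sx":-0.2, "sz":0.24}, {"sx":-0.2, "sz":0.32}, {"sx":-0.2, "sz":0.344}, {"sx":-0.2, "sz":0.344}]' | grep -E 'tcp|contact'; python3 drive.py '[{}, {"sz":0.008}, {"sz":0.008}]'| grep -E 'tcp|contact'
```

```text
tcp_pos: [0.4111, -0.2644, 0.0891]
contact_force: [0.2, -0.9, -1.6]
tcp_pos: [0.4121, -0.265, 0.0884]
contact_force: [-0.5, 0.2, -1.7]
```

Scaled: 0.001 m / 0.25 = 0.004.

```bash
python3 drive.py '[{"sz":0.004}, {"sz":0.004}]'| grep -E 'tcp|contact'; python3 drive.py '[{"sz":0.004}, {"sz":0.004}]'| grep -E 'tcp|contact'
```

```text
tcp_pos: [0.4124, -0.2652, 0.0879]
contact_force: [-0.6, 0.5, 2.0]
tcp_pos: [0.4124, -0.2652, 0.0878]
contact_force: [-5.8, 1.7, 16.5]
```

Scaled: 0.006 m / 0.25 = 0.024, -0.0007 m / 0.25 = -0.0028.

```bash
python3 drive.py '[{"sx":0.008, "sz":-0.0028}, {"sx":0.024, "sz":-0.0028}]'| grep -E 'tcp|contact'; for i in 1 2 3 4; do :; done; python3 drive.py '[{"sx":0.016}, {"sx":0.032}]'| grep -E 'contact'; python3 drive.py '[{"sx":0.016}, {"sx":0.032}]'| grep -E 'contact'; python3 drive.py '[{"sx":0.016}, {"sx":0.032}]'| grep -E 'contact'; python3 drive.py '[{"sx":0.016}, {"sx":0.032}]'| grep -E 'tcp|contact'
```

```text
tcp_pos: [0.4086, -0.262, 0.0878]
contact_force: [1.6, -1.0, 3.2]
contact_force: [1.6, -1.7, 5.7]
contact_force: [1.8, -1.6, 5.8]
contact_force: [2.2, -1.6, 7.0]
tcp_pos: [0.3835, -0.2421, 0.0878]
contact_force: [1.8, -2.0, 5.9]
```

The second slide gives about 2.4 N under 7.8 N, far below the 5.5 N a sharp block would need. This one is worn, so it goes to the tray.

Careful with the scale: shifts go in shares of 250 mm and turns go in shares of pi rad. That gives: -0.09 m / 0.25 = -0.36, -0.07 m / 0.25 = -0.28.

```bash
python3 drive.py '[{"sz":-0.12}, {"sz":-0.28}, {"sz":-0.36}, {"sz":-0.36}, {"sz":-0.36}]' | grep tcp; python3 drive.py '[{}, {}]' | grep tcp; python3 -c "
from h import *
go(.592,-.097,.16,72)"
```

```text
tcp_pos: [0.3817, -0.2412, 0.1766]
tcp_pos: [0.3817, -0.2412, 0.1759]
delta [-0.076   0.2434  0.0155] [-0.    -0.003 -0.353]
```

Scaled: 0.243 m / 0.25 = 0.972, -0.076 m / 0.25 = -0.304, -0.353 rad / 3.1416 = -0.1124.

```bash
python3 drive.py '[{"sx":-0.304, "sy":0.972, "drz":-0.1124}, {"sx":-0.304, "sy":0.972, "drz":-0.1124}, {"sx":-0.304, "sy":0.972, "drz":-0.1124}, {"sx":-0.304, "sy":0.972, "drz":-0.1124}, {"sx":-0.304, "sy":0.972, "drz":-0.1124}]' | grep clock;python3 drive.py '[{}, {}, {}, {}]' | grep -E 'tcp|contact';python3 -c "
from h import *
held();go(.592,-.097,.098,72)"
```

```text
clock: 19.25
tcp_pos: [0.5875, -0.102, 0.1766]
contact_force: [-0.0, 0.3, -2.3]
scene long [-45.9  50.3] end-1 [-29.9   3.5] 34 end+1 [-25.5  24.2] 71
side long [-44.4  49.5] end-1 [-29.8  15. ] 52 end+1 [-23.6  22. ] 56
delta [-0.0024  0.0058  0.0792] [-0.001 -0.001 -0.002]
```

```bash
python3 drive.py '[{"sx":-0.016, "sy":0.024, "sz":0.04}, {"sx":-0.016, "sy":0.024, "sz":0.16}, {"sx":-0.016, "sy":0.024, "sz":0.28}, {"sx":-0.016, "sy":0.024, "sz":0.316}, {"sx":-0.016, "sy":0.024, "sz":0.316}]' | grep -E 'tcp|contact';python3 drive.py '[{"sz":0.016}, {"sz":0.032}, {"sz":0.04}, {"sz":0.04}]'| grep -E 'tcp|contact'
```

```text
tcp_pos: [0.5936, -0.0958, 0.0967]
contact_force: [-0.1, -0.1, -1.2]
tcp_pos: [0.5947, -0.0961, 0.0886]
contact_force: [0.1, -0.2, -2.0]
```

Scaled: 0.0015 m / 0.25 = 0.006, 0.001 m / 0.25 = 0.004.

```bash
python3 drive.py '[{"sz":0.004}, {"sz":0.006}, {"sz":0.006}]'| grep -E 'tcp|contact'; python3 drive.py '[{}, {}, {}]' 0.074 | grep -E 'tcp|contact|width';  python3 drive.py '[{"sz":-0.16}, {"sz":-0.32}, {"sz":-0.48}, {"sz":-0.6}, {"sz":-0.6}]'| grep -E 'tcp|contact'; python3 - <<'E'
from h import *
for n in("scene","side"):
    im,d=r.grab_frame(n);W=world(n,d);cv2.imwrite(f"pics/{n}9.png",im)
    hsv=cv2.cvtColor(im,cv2.COLOR_BGR2HSV);S,V=hsv[...,1],hsv[...,2]
    for c in((.567,-.363),(.599,-.075)):
        A=(np.hypot(W[...,0]-c[0],W[...,1]-c[1])<.15)&(S<90)&(V<130)
        show(n,rects(A,W,(.034,.052),60))
E
```

```text
tcp_pos: [0.5947, -0.0961, 0.087]
contact_force: [0.0, 0.1, -2.0]
tcp_pos: [0.5947, -0.096, 0.087]
contact_force: [0.8, 0.4, 0.2]
grip_width: 0.0743
tcp_pos: [0.5971, -0.0962, 0.242]
contact_force: [0.4, 0.7, 0.1]
scene 636 [342. 220.] xy 583 -319 size 58 103 ang 69.3 z 0.042
scene 817 [360. 243.] xy 550 -409 size 62 103 ang 68.1 z 0.042
scene 412 [287. 185.] xy 593 -99 size 60 104 ang 75.1 z 0.040
side 660 [328. 230.] xy 583 -321 size 60 101 ang 66.4 z 0.042
side 839 [328. 257.] xy 549 -412 size 61 100 ang 69.4 z 0.042
side 384 [307. 181.] xy 590 -103 size 59 100 ang 72.5 z 0.039
```

View pics/scene9.png

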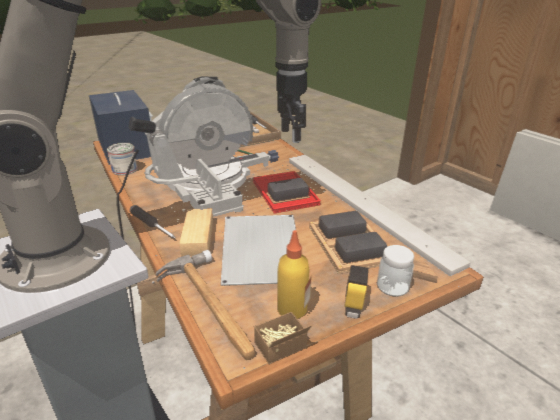

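The picture shows two blocks flat in the rack at (342,222) and (360,246), and one in the tray at (288,189). The plate is empty and the bottle, jar and tape have not moved.

```bash
python3 -c "
from bench import r
print(r.hand_in())"
```

```text
the job is handed in; nothing more can be done
None
```

I slid all three blocks and put them away: the two that bite lie flat in the rack's beds and the one that glides lies flat in the red tray, the bottle, jar and tape look unmoved, and the job is handed in with no result shown; the glider's drag came out at about 0.3–0.4 of the press, above the stated worn range (0.16–0.24) but far below sharp.

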